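Lay a standing strip magazine on its base against the hinged stop

ROBOT

A 6-joint arm with a two-finger parallel gripper is mounted at the origin on the work surface; the furniture and walls round the work are solid. World frame = base frame: x ahead of the robot, y to its left, z up, the work surface at z = 0. Lengths are in m, angles in rad, forces in N, time in s.
With the tool pointing down it reaches from about 0.35 to 0.975 m from the base axis. Payload 4.9 kg.
Tool frame: the origin (TCP) lies at the very end of the fingers, on their centre line; the grasp point (between the pads) lies 19 mm behind it (grasp_offset is the distance from the TCP to the grasp point, in m); x points along the fingers, y is the direction in which the jaws open and shut, and the axes are right-handed (so a half turn about x gives the same grasp; the last joint's range is limited). The gripper opens to 85 mm and grips with 20 to 120 N. Pads are 22 mm wide; open, the fingers measure 114 mm over their backs; the gripper's body (76 mm by 85 mm) begins 54 mm behind the grasp point. The pads swing forward as they close: fully open they stand 13 mm farther back than shut.
Start: joints at [1.16, 0.053, 1.613, -0, 1.476, -0.119], TCP at [0.18, 0.599, 0.231] pointing down, gripper open.
Joint ranges: [-3.01, 3.01], [-1.01, 2.22], [0.06, 2.58], [-1.02, 4.17], [0.09, 2.62], [-3.14, 3.14]. Speed limits (rad/s): [2.57, 2.57, 3.14, 3.14, 3.14, 3.14].

INTERFACE

Orientations are given as a rotation vector (axis times angle).
In Python, from station import get_obs, get_image, camera_model, finish_job, grasp_offset gives the robot as it stands.
- The arm moves only by the shell command python3 -m crank 'ROWS' [OPENING] [FORCE]. ROWS is JSON, a list that holds one entry, the list of rows, each a list of 4 numbers: the shift along the world's x, y, z in m, then the turn about the world's z in degrees. In form: [[[dx, dy, dz, turn], ...]]. A call has 1 to 5 rows; each row is the pose to reach, as a shift and turn from the pose commanded when the call began; what a row does not reach only later rows make up. A row lasts 1/12 s, in which the tool goes at most 41.7 mm and 7.16 degrees, less where a joint would pass 70% of its speed; a pose out of reach is approached as far as the arm can. A call with a gripper value outside its range is refused whole. OPENING is the opening, from 0 (shut) to 1 (fully open), set as the call begins (- or left out, the last holds). The fingers move at their own pace and stop on an object; FORCE is the grip in N (left out, the last holds). Time passes only in rows, so rows that repeat a pose let the fingers close. It gives the time, the measured TCP pose, the force and the opening at its end, in the units of the state.
- get_obs(): the state, without advancing time (a new reading comes with each control period).
- get_image(name): name is "scene" or "side" or "wrist"; returns (picture, depth): 420x560x3 uint8, red, green, blue; 420x560 float32, m along the optical axis (not along the pixel's ray), 0 where there is no reading.
- camera_model(name): a dict with "fx", "fy", "cx", "cy" (pixels), "k1" (the pictures are not rectified: a ray, as slopes to the right and down, at radius r is drawn at 1 + k1 r^2 times it, then the intrinsics apply), "xyz" and "attitude" of the camera in the world. Camera axes: x right, y down, z forward; pixel columns grow to the right and rows downward; lengths in m; the calibration is good to about 2 mm. A picture is of the moment at which its call begins: read the wrist's pose just before it. camera_model takes no time and is no camera call; for the wrist camera it gives the pose at the moment of the call.
- finish_job(): hands the job in, once; it reports no verdict.
The state is a dict: "t": time; "q": joint angles; "dq": joint speeds; "effort": joint torques, N m; "tool_pos": TCP position; "tool_rot": TCP orientation; "contact_force": force on the tool from outside, world axes, zero at the start; "wrist_torque": the same for the moment, N m; "opening": finger opening in m.
Only numpy, scipy, OpenCV 4.12 (cv2) and the standard library are available. Lean on these libraries where they do the work, as an engineer would, in place of code of your own. Each camera call takes 0.05 s, during which the arm holds its last target.

TASK

The strip magazine stands on its end on the blue stand. Without gripping or lifting it, push it with the fingertips until its foot is against the hinged stop plate, still upright, then push its upper part so that it tips over towards the plate, and ease both down gently until the magazine lies level on its base on top of the folded-down plate. Leave the other things where they stand.

Things in the scene. Friction and masses are not known exactly. Their poses are not given: they have to be found in the camera images.
- magazine: White strip magazine, 0.22 kg, 100 x 50 x 62 mm along own x, y, z: four walls, open at both x ends. Origin: centre of its base (100 x 50 mm face); own z runs 62 mm to the back wall. It starts on end: own x up, origin 50 mm above the deck, base facing the stop plate 14 to 32 mm short of it. Pushed up to 45 mm above the deck it slides, high up it tips. Laid down: own z up, own x along the stand's x.
- stand: Blue stand, fixed. Origin on the table straight below the plate's hinge line; x points the way the magazine is to be laid, y along the hinge line, z up. A deck 16 mm high, 92 mm wide runs from x = -112 mm to the hinge line, x = 0; beyond (to x = 109 mm) is a recess 7 mm high for the folded plate. Hinge cheeks at y = +-39 to +-46 mm rise to 22 mm.
- stop_plate (a joint): Angle of the hinged stop plate; hinge line at x = 0 of the stand, 16 mm above the table. 0: upright, padded face in the plane x = 0; grows as it folds towards the stand's +x; 1.571: flat, face up, level with the deck, on its end stop. Starts at 0 to 0.15. Stiff, damped hinge (0.12 N m, 0.15 N m s/rad): it carries the leaning magazine, must be pushed down, and sinks slowly by itself only near the end.
- plate_top_edge (a point): Middle of the stop plate's free edge on its padded face, 90.5 mm from the hinge line. The plate is aluminium with a black pad, 66 mm wide, 90 mm long, 6 mm thick.
- flux_jar: Orange jar with black cap, diameter 48, height 50 mm, bystander; origin at the centre of its underside.
- oiler: White needle bottle with red nozzle, diameter 36, height 105 mm, bystander; origin at the centre of its underside.
- clips: Blue box of clips with a clear lid, 44 x 70 x 30 mm, bystander; origin at the centre of its underside.
- height_block: Grey setting block with a pin, 28 x 40 x 32 mm, bystander; origin at the centre of its underside.

How it is judged:
On the way, in this order (a step that is already met when the one before it is completed fails the run):
1. the magazine stands upright with its foot against the stop plate (x of magazine in the frame of stand above -0.006 m and angle between magazine's own x axis and vertical below 0.12 rad and value of joint stop_plate below 0.3 rad), for 0.1 s.
2. magazine and plate lean over together, about half way down (angle between magazine's own x axis and vertical above 0.7 rad and value of joint stop_plate above 0.6 rad).
At the end, for the whole second after the job is handed in: Plate folded flat (over 1.48 rad); magazine at rest on it, base down, level within 0.08 rad, base centre 30 to 70 mm past the hinge line and within 20 mm of the stand's middle line, length along the stand within 0.3 rad; bystanders within 20 mm of where they stood (value of joint stop_plate above 1.48 rad and angle between magazine's own z axis and vertical below 0.08 rad and x of magazine in the frame of stand between 0.03 and 0.07 m and y of magazine in the frame of stand between -0.02 and 0.02 m and height (world z) of magazine between 0.011 and 0.022 m and angle between the x axis of magazine and the x axis of stand, either way round below 0.3 rad and linear speed of magazine below 0.02 m/s and distance of each of flux_jar, oiler, clips, height_block from where it was at the start of the episode below 0.02 m); the robot touches nothing.
It fails at once if the magazine is lifted (its base centre more than 9 mm higher than at the start) (height (world z) of magazine above 0.075 m).
It fails at once if the magazine falls or is knocked over (turns faster than 3 rad/s) (angular speed of magazine above 3 rad/s).
It fails at once if the magazine is squeezed or pressed with more than 60 N (contact force between the fingers and magazine above 60 N).
It fails at once if a bystander is shifted by more than 20 mm (distance of any of flux_jar, oiler, clips, height_block from where it was at the start of the episode above 0.02 m).
It also fails if it takes over 48 s, if anything falls off the work surface, if the arm or the gripper's body presses on something with over 40 N, if the wrist force passes 120 N, or if a joint passes its speed limit or range.

## Working session

There is one attempt and no reset: what is moved stays moved. The work goes in short steps, Python scripts to look and compute and a shell command to move; the robot and the scene stay as the last step left them, time stands still between calls to the robot, and variables do not carry over. Pictures are saved under pics/ and viewed, and the job is handed in when it is done.

```bash
ls; mkdir -p pics; cat > h.py <<'E'
import numpy as np, cv2
from scipy.spatial.transform import Rotation as R
from station import *
def save(n,f):
    im,d=get_image(n); cv2.imwrite('pics/'+f+'.png',im[:,:,::-1]); np.save('pics/'+f+'.npy',d); return im,d
def Rm(a):
    a=np.array(a,float)
    return R.from_rotvec(a).as_matrix() if a.shape==(3,) else (a if a.shape==(3,3) else R.from_quat(a).as_matrix())
def cloud(d,m):
    K=np.array([[m['fx'],0,m['cx']],[0,m['fy'],m['cy']],[0,0,1.]])
    v,u=np.mgrid[:d.shape[0],:d.shape[1]]
    p=np.stack([u.ravel(),v.ravel()],1).astype(np.float64)[:,None]
    s=cv2.undistortPoints(p,K,np.array([m['k1'],0,0,0.]))[:,0]
    P=np.c_[s,np.ones(len(s))]*d.reshape(-1,1)
    W=P@Rm(m['attitude']).T+np.array(m['xyz'])
    W[d.ravel()==0]=np.nan
    return W.reshape(d.shape+(3,))
E
python3 - <<'E'
from h import *
print(get_obs(), grasp_offset)
for n in ('scene','side','wrist'):
    print(camera_model(n)); save(n,n+'0')
E
```

```text
pics
{'t': 0.0, 'q': array([ 1.16001925e+00,  5.33774389e-02,  1.61429480e+00,  1.42024460e-05,
        1.47601228e+00, -1.18934153e-01]), 'dq': array([ 1.42931142e-04,  2.67638401e-04, -4.95068671e-06,  1.37415730e-03,
        8.97378476e-04, -1.14090920e-03]), 'effort': array([-1.76351892e-03, -3.93672037e+01, -3.70175171e+01, -3.19653427e-04,
        6.92753558e-03, -1.20543584e-05]), 'tool_pos': array([0.17952799, 0.59800667, 0.23004979]), 'tool_rot': array([ 0.22749703,  1.55919266, -0.23067201]), 'contact_force': array([ 0.43902732, -0.09778531, -0.54355087]), 'wrist_torque': array([ 0.0437626 , -0.04279504, -0.02035635]), 'opening': 0.08537823627184772} 0.0187
{'fx': 429.25419843877654, 'fy': 429.25419843877654, 'cx': 285.96608476634094, 'cy': 210.17932081934023, 'k1': -0.08414928318014636, 'xyz': array([0.23962976, 0.32707656, 0.7732199 ]), 'attitude': array([-0.76711636,  2.68623384, -0.98371046])}
{'fx': 447.70768148960207, 'fy': 447.70768148960207, 'cx': 280.0341584617774, 'cy': 201.3257420020218, 'k1': 0.022732056163361367, 'xyz': array([0.50474803, 0.51442398, 0.62042759]), 'attitude': array([-0.06875479,  2.81371635, -1.35176426])}
{'fx': 312.4863850389859, 'fy': 312.4863850389859, 'cx': 274.05051673204946, 'cy': 210.48115549008475, 'k1': -0.06991830432807127, 'xyz': array([0.11465489, 0.61783085, 0.37374815]), 'attitude': array([2.33860549, 1.73893562, 0.23264759])}
```

View pics/scene0.png

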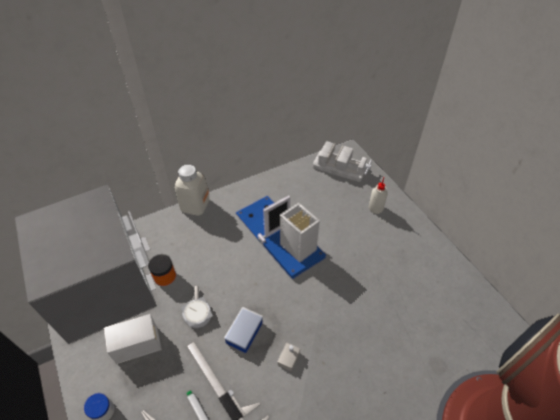

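View pics/side0.png

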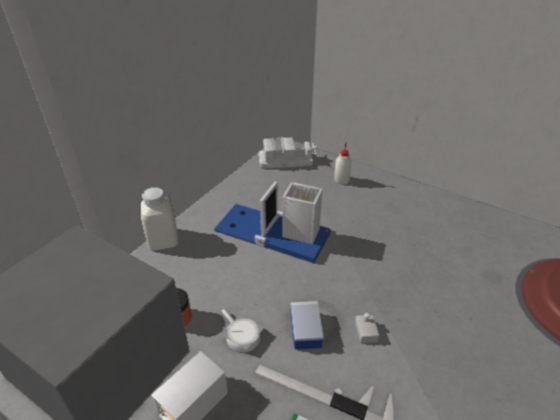

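View pics/wrist0.png

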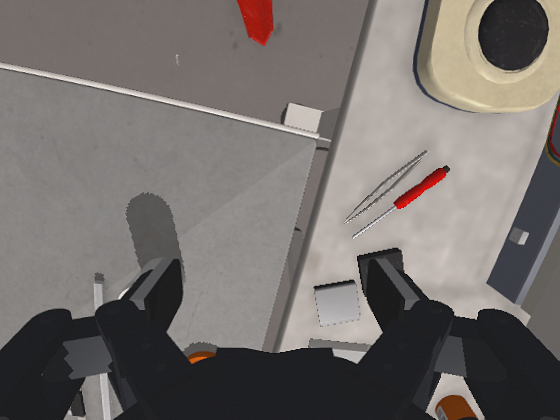

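The scene view shows the blue stand at about (280,238), the magazine top at about (300,220), and the plate at about (277,216), with its recess toward the upper left. Next I'll measure them.

```bash
python3 - <<'E'
from h import *
for n in ('scene','side'):
    im=cv2.imread(f'pics/{n}0.png'); d=np.load(f'pics/{n}0.npy'); W=cloud(d,camera_model(n))
    hsv=cv2.cvtColor(im,cv2.COLOR_BGR2HSV)
    b=(hsv[...,0]>100)&(hsv[...,0]<130)&(hsv[...,1]>150)&(hsv[...,2]>50)
    nl,lab,st,c=cv2.connectedComponentsWithStats(b.astype(np.uint8))
    for i in range(1,nl):
        if st[i,4]>150:
            P=W[lab==i]; P=P[~np.isnan(P[:,0])]
            print(n,st[i],c[i],P.mean(0),np.percentile(P[:,2],[2,50,98]))
            if st[i,4]>1000:
                r=cv2.minAreaRect((P[:,:2]*1000).astype(np.float32)); print(r,cv2.boxPoints(r))
    for nm,(u,v) in ({'oiler':(377,200),'jar':(160,265),'clips':(245,330),'hb':(289,355),'magtop':(284,217),'plate':(277,216),'milk':(192,185)} if n=='scene' else {'oiler':(343,170),'clips':(306,318),'hb':(367,328),'magwall':(302,220),'plate':(269,210)}).items():
        print(nm,W[v,u])
    m=(W[...,2]>0.03)&(W[...,2]<0.14)
    pts=W[m]; np.save(n+'pts.npy',pts)
E
```

```text
scene [237 198  35  38 588] [254.63605442 215.76530612] [ 0.6267514  -0.17424344  0.00488496] [0.00226226 0.00484114 0.00768721]
scene [264 232  61  46 872] [289.83600917 256.4690367 ] [ 0.49614641 -0.11563724  0.01355597] [0.00829362 0.01376371 0.01645108]
scene [ 85 394  24  24 447] [ 96.22147651 405.59731544] [0.60640089 0.32430712 0.03212821] [0.02948593 0.03202988 0.03457726]
oiler [ 0.39645981 -0.33211901  0.04669574]
jar [0.69329338 0.06100422 0.04848057]
clips [0.47615921 0.07623114 0.02747908]
hb [0.38431274 0.07022634 0.01678964]
magtop [ 0.52061565 -0.13106125  0.11373577]
plate [ 0.55541374 -0.1592287   0.06513787]
milk [nan nan nan]
side [216 206  44  36 961] [241.36108221 223.31529657] [ 0.61717663 -0.17697412  0.00519128] [0.00298249 0.00518027 0.0075038 ]
side [ 265  217   65   45 1019] [294.1609421  242.99901865] [ 0.50672341 -0.1154629   0.01329841] [0.00529419 0.01396192 0.01640302]
((503.1485900878906, -135.2749481201172), (88.69584655761719, 111.12533569335938), 68.40027618408203) [[ 435.1623  -156.05495]
 [ 538.4842  -196.96242]
 [ 571.1349  -114.49495]
 [ 467.813    -73.58748]]
side [295 341  27   8 166] [308.01204819 344.12650602] [0.47976622 0.10728841 0.01176949] [0.00316413 0.01211528 0.02038757]
oiler [ 0.40051332 -0.33568531  0.03658834]
clips [0.48360417 0.07109992 0.02853044]
hb [0.38606401 0.07602574 0.01609973]
magwall [ 0.49310984 -0.11893925  0.0696975 ]
plate [ 0.55721259 -0.15110478  0.06460803]
```

```bash
python3 - <<'E'
from h import *
allb=[]; mg=[]
for n in ('scene','side'):
    im=cv2.imread(f'pics/{n}0.png'); d=np.load(f'pics/{n}0.npy'); W=cloud(d,camera_model(n))
    hsv=cv2.cvtColor(im,cv2.COLOR_BGR2HSV)
    b=(hsv[...,0]>100)&(hsv[...,0]<130)&(hsv[...,1]>150)&(hsv[...,2]>50)
    reg=(W[...,0]>.40)&(W[...,0]<.75)&(W[...,1]<-.03)&(W[...,1]>-.27)
    P=W[b&reg]; allb.append(P)
    r=cv2.minAreaRect((P[:,:2]*1000).astype(np.float32)); print(n,r); print(cv2.boxPoints(r))
    # magazine top band & walls
    Q=W[reg&(W[...,2]>0.1)]; 
    r=cv2.minAreaRect((Q[(Q[:,2]>0.108)][:,:2]*1000).astype(np.float32)); print('top',r,np.percentile(Q[:,2],[50,90,99]));print(cv2.boxPoints(r))
    mg.append(W[reg&(W[...,2]>0.025)])
r=cv2.minAreaRect((np.vstack(allb)[:,:2]*1000).astype(np.float32)); print('all',r,cv2.boxPoints(r))
P=np.vstack(mg)
np.save('mg.npy',P)
# top view raster in mm
import numpy as np
a=np.deg2rad(-22)
img=np.zeros((560,760,3),np.uint8)
for k,(Q,col) in enumerate([(allb[0],(255,0,0)),(allb[1],(255,128,0)),(mg[0],(0,255,0)),(mg[1],(0,0,255))]):
    for x,y,z in Q:
        c=col
        if z>.105: c=(255,255,255)
        cv2.circle(img,(int((-y-.03)*3000),int(560-(x-.45)*2400)) ,1,c,-1)
cv2.imwrite('pics/top.png',img)
E
```

```text
scene ((552.0885620117188, -156.73057556152344), (89.85391998291016, 219.18338012695312), 68.19144439697266)
[[ 433.64966 -157.72812]
 [ 637.1461  -239.15616]
 [ 670.52747 -155.73303]
 [ 467.031    -74.30499]]
top ((603.102294921875, -151.22921752929688), (62.551979064941406, 289.5195007324219), 86.55623626708984) [0.10767341 0.1141244  0.11545693]
[[ 456.72522 -173.75317]
 [ 745.7219  -191.14429]
 [ 749.4794  -128.70526]
 [ 460.48267 -111.31415]]
side ((552.216064453125, -155.67697143554688), (90.26441955566406, 218.68368530273438), 67.35950469970703)
[[ 433.92676 -155.24033]
 [ 635.7583  -239.42212]
 [ 670.5054  -156.11362]
 [ 468.67383  -71.93182]]
top ((493.2418212890625, -144.27854919433594), (53.735206604003906, 61.971988677978516), 73.02032470703125) [0.10812659 0.11445058 0.11572394]
[[ 455.76035 -160.92603]
 [ 515.0309  -179.02386]
 [ 530.72327 -127.63107]
 [ 471.45276 -109.53323]]
all ((552.2557373046875, -156.23104858398438), (91.42827606201172, 219.3193817138672), 68.05010223388672) [[ 433.45743 -157.6411 ]
 [ 636.87854 -239.62175]
 [ 671.0541  -154.821  ]
 [ 467.63293  -72.84035]]
```

```bash
python3 - <<'E'
import cv2
for n,(x,y,w,h) in {'scene':(225,180,120,100),'side':(205,170,140,100)}.items():
    im=cv2.imread(f'pics/{n}0.png')[y:y+h,x:x+w]
    cv2.imwrite(f'pics/{n}0c.png',cv2.resize(im,None,fx=5,fy=5,interpolation=cv2.INTER_CUBIC))
E
```

```text
(no output)
```

View pics/scene0c.png

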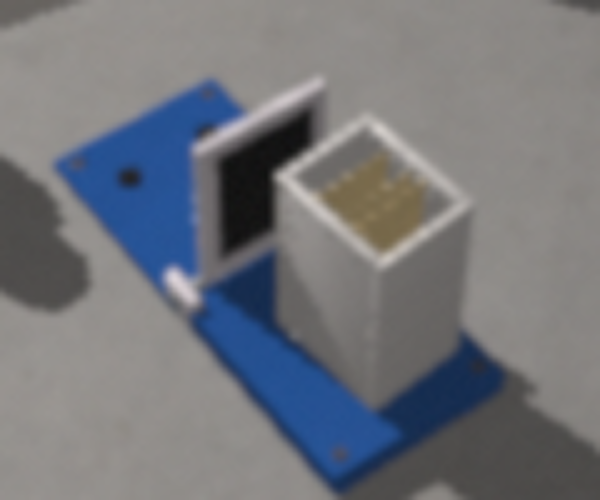

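View pics/side0c.png

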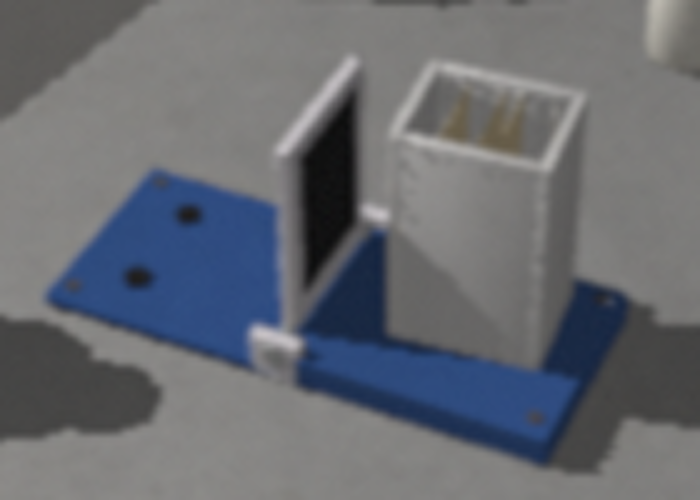

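```bash
cat >> h.py <<'E'
O=np.array([.5536,-.1568]); YAW=np.deg2rad(-21.9)
ux=np.array([np.cos(YAW),np.sin(YAW)]); uy=np.array([-ux[1],ux[0]])
def loc(P): 
    P=np.asarray(P,float); d=P[...,:2]-O
    return np.stack([d@ux,d@uy,P[...,2]],-1)*1000
def wor(x,y): return O+x/1000*ux+y/1000*uy
E
python3 - <<'E'
from h import *
o=get_obs(); T=Rm(o['tool_rot']); print('tool axes\n',T, 'jaw yaw',np.rad2deg(np.arctan2(T[1,1],T[0,1])),'want',np.rad2deg(np.arctan2(uy[1],uy[0])))
for n in ('scene','side'):
    im=cv2.imread(f'pics/{n}0.png');W=cloud(np.load(f'pics/{n}0.npy'),camera_model(n)); L=loc(W)
    box=(abs(L[...,1])<60)&(L[...,0]>-130)&(L[...,0]<20)
    t=L[box&(L[...,2]>110)&(L[...,2]<120)]
    r=cv2.minAreaRect(t[:,:2].astype(np.float32)); print(n,'magtop',r)
    print(cv2.boxPoints(r))
    # plate: points x in -10..30 z 30..105, 
    p=L[box&(L[...,2]>30)&(L[...,2]<104)&(L[...,0]>-12)&(abs(L[...,1])<31)]
    g=im[box&(L[...,2]>30)&(L[...,2]<104)&(L[...,0]>-12)&(abs(L[...,1])<31)].max(1)
    p=p[g<70]; print('pad',len(p)); 
    if len(p)>10: print(np.polyfit(p[:,2],p[:,0],1), np.median(p[:,0]))
    k=L[(W[...,2]>.13)&(W[...,2]<.4)&(W[...,0]<.75)&(W[...,0]>.3)&(abs(W[...,1])<.5)]
    print('tall',len(k), None if not len(k) else (k.min(0),k.max(0)))
print(wor(-128,-11))
E
```

```text
tool axes
 [[-6.34862722e-04  2.87685032e-01  9.57724866e-01]
 [-1.53124432e-03  9.57723657e-01 -2.87685684e-01]
 [-9.99998626e-01 -1.64915167e-03 -1.67506978e-04]] jaw yaw 73.28056367036338 want 68.1
scene magtop ((-59.68596649169922, -10.770353317260742), (63.16470718383789, 51.801544189453125), 3.4692347049713135)
[[-92.77776   13.171824]
 [-89.64312  -38.53479 ]
 [-26.59417  -34.712532]
 [-29.728813  16.994083]]
pad 279
[0.0026987  2.43400467] 2.604603811017185
tall 3864 (array([ -1.95065062, 283.30159658, 130.03371096]), array([ 97.39435923, 469.27571458, 170.75837975]))
side magtop ((-60.556732177734375, -11.124811172485352), (61.88689422607422, 53.12238311767578), 4.644772529602051)
[[-93.54942   12.843419]
 [-89.24769  -40.104507]
 [-27.564041 -35.09304 ]
 [-31.865776  17.854885]]
pad 299
[0.00482375 1.2580608 ] 1.5880682823273513
tall 6918 (array([ -0.89887101, 285.26661545, 130.00213676]), array([ 95.64996094, 469.70679326, 170.63557195]))
[ 0.43073409 -0.11926376]
```

```bash
python3 -m crank '[[[0.026,-0.03,0,0],[0.053,-0.06,0,0],[0.079,-0.09,0,-1],[0.106,-0.12,0,-3],[0.132,-0.15,0,-5.2]]]' 0 20
python3 -m crank '[[[0.026,-0.03,0,0],[0.053,-0.06,0,0],[0.079,-0.09,0,0],[0.083,-0.13,0,0],[0.086,-0.17,0,0]]]' -
```

```text
t: 0.57
tool_pos: [0.3125, 0.447, 0.2309]
tool_rot: [0.301, 1.55, -0.301]
contact_force: [0.6, 0.4, -0.1]
opening: 0.0255
t: 0.98
tool_pos: [0.3985, 0.2767, 0.2309]
tool_rot: [0.3, 1.55, -0.301]
contact_force: [1.0, 0.3, 0.2]
opening: 0.0006
```

```bash
python3 -m crank '[[[0.003,-0.04,0,0],[0.006,-0.08,0,0],[0.009,-0.12,0,0],[0.012,-0.16,0,0],[0.015,-0.2,0,0]]]' -
python3 -m crank '[[[0.003,-0.04,0,0],[0.006,-0.08,0,0],[0.009,-0.12,0,0],[0.012,-0.16,0,0],[0.014,-0.19,0,0]]]' -
```

```text
t: 1.4
tool_pos: [0.4123, 0.0768, 0.2311]
tool_rot: [0.3, 1.549, -0.3]
contact_force: [1.3, -0.5, -1.2]
opening: -0.0002
t: 1.82
tool_pos: [0.4263, -0.1142, 0.2312]
tool_rot: [0.301, 1.549, -0.302]
contact_force: [0.3, 0.6, 0.5]
opening: 0.0
```

```bash
python3 -m crank '[[[0.002,-0.003,-0.04,0],[0.003,-0.005,-0.08,0],[0.003,-0.005,-0.12,0],[0.003,-0.005,-0.16,0],[0.003,-0.005,-0.18,0]]]' -
python3 -m crank '[[[0,0,0,0],[0,0,0,0]]]' -
python3 - <<'E'
from h import *
o=get_obs(); T=Rm(o['tool_rot']); print(o['t'],loc(o['tool_pos']), np.rad2deg(np.arctan2(T[1,1],T[0,1])),o['contact_force'])
im,_=save('side','side1'); cv2.imwrite('pics/side1c.png',cv2.resize(im[100:300,180:420,::-1],None,fx=3,fy=3))
im,_=save('wrist','wrist1')
E
```

```text
t: 2.23
tool_pos: [0.4262, -0.115, 0.0459]
tool_rot: [0.302, 1.558, -0.299]
contact_force: [-0.0, -0.2, -0.5]
opening: -0.0001
t: 2.4
tool_pos: [0.4288, -0.116, 0.0503]
tool_rot: [0.301, 1.553, -0.3]
contact_force: [0.6, 0.4, -0.1]
opening: -0.0004
2.4 [-131.0256192    -8.68073576   50.31234105] 68.07927814299302 [ 0.57927496  0.38229571 -0.09105076]
```

View pics/side1c.png

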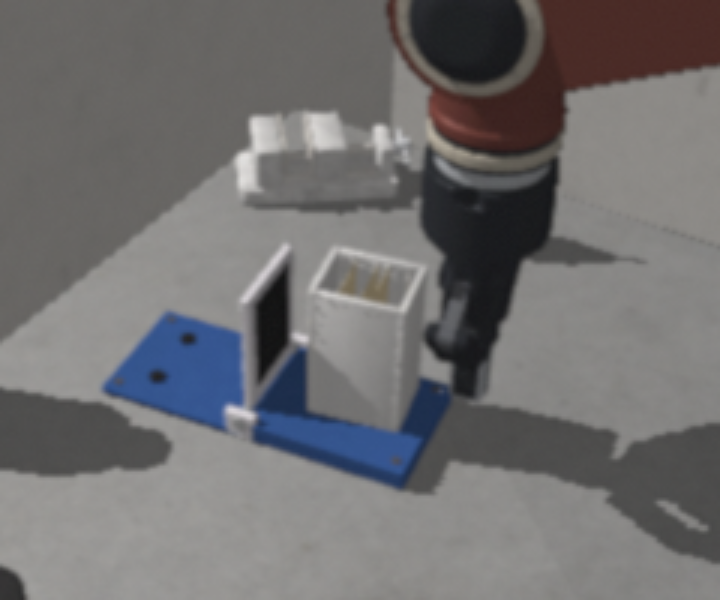

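View pics/wrist1.png

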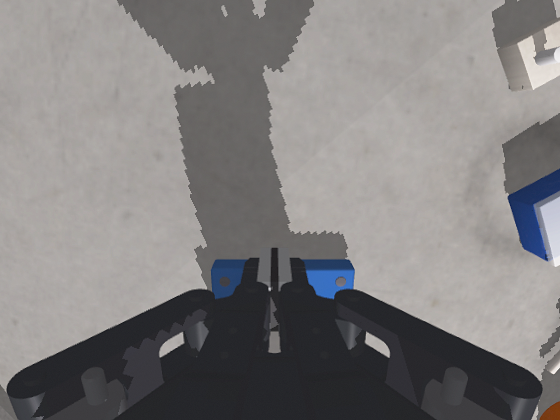

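```bash
python3 -m crank '[[[0.007,-0.004,0,0],[0.014,-0.0075,0,0],[0.0215,-0.011,0,0],[0.0215,-0.011,0,0]]]' -
python3 -m crank '[[[0.0023,-0.0009,0,0],[0.0046,-0.0019,0,0],[0.007,-0.0028,0,0],[0.0093,-0.0037,0,0],[0.0093,-0.0037,0,0]]]' -
python3 - <<'E'
from h import *
o=get_obs(); print(o['t'],loc(o['tool_pos']),o['contact_force'])
im,_=save('side','side2'); cv2.imwrite('pics/side2c.png',cv2.resize(im[100:300,180:420,::-1],None,fx=3,fy=3))
E
```

```text
t: 2.83
tool_pos: [0.4541, -0.1288, 0.0535]
tool_rot: [0.299, 1.546, -0.301]
contact_force: [-0.7, 0.3, 1.1]
opening: -0.0002
t: 3.25
tool_pos: [0.4607, -0.1311, 0.0511]
tool_rot: [0.3, 1.55, -0.3]
contact_force: [-0.6, 0.4, 0.3]
opening: 0.0
3.25 [-95.79501199 -10.8312366   51.1113712 ] [-0.60625871  0.38354948  0.28204615]
```

View pics/side2c.png

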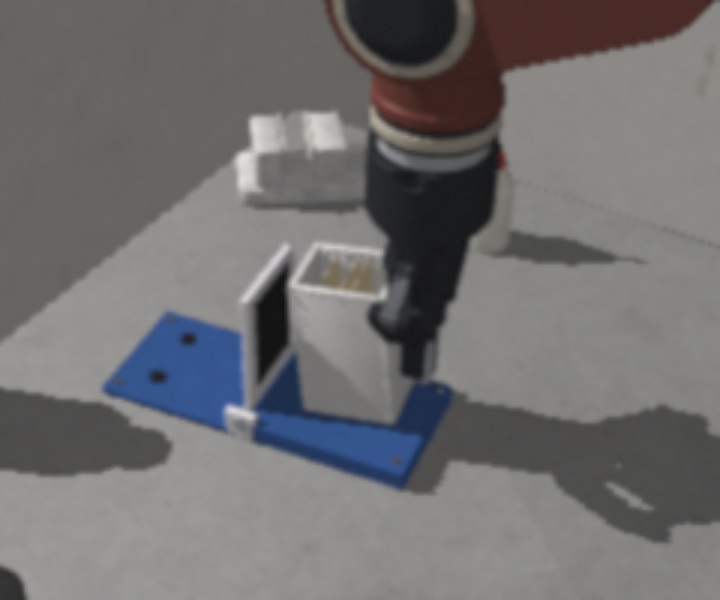

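```bash
cat > an.py <<'E'
from h import *
import sys
tag=sys.argv[1]
o=get_obs(); print(o['t'],loc(o['tool_pos']),o['contact_force'])
for n in sys.argv[2:]:
    im,d=save(n,n+tag); L=loc(cloud(d,camera_model(n)))
    np.save('pics/L'+n+tag,L)
    box=(abs(L[...,1])<60)&(L[...,0]>-150)&(L[...,0]<115)&(L[...,2]>-5)&(L[...,2]<240)
    # side-elevation raster, 3px/mm
    G=np.zeros((600,800,3),np.uint8)
    for (x,y,z),c in zip(L[box],im[box]): cv2.circle(G,(int((x+150)*3),int(570-z*3)),1,tuple(int(min(255,k*1.3+30)) for k in c[::-1]),-1)
    for x in range(-150,116,50): cv2.line(G,((x+150)*3,570),((x+150)*3,580),(0,255,255),1)
    for z in range(0,190,50): cv2.line(G,(0,570-z*3),(10,570-z*3),(0,255,255),1)
    cv2.imwrite(f'pics/elev_{n}{tag}.png',G)
    cv2.imwrite(f'pics/{n}{tag}c.png',cv2.resize(im[100:300,180:420,::-1],None,fx=3,fy=3))
E
python3 an.py 3 side
```

```text
3.3 [-95.93478    -10.85954514  51.04499637] [-0.52267181  0.83865541  0.4986122 ]
```

View pics/elev_side3.png

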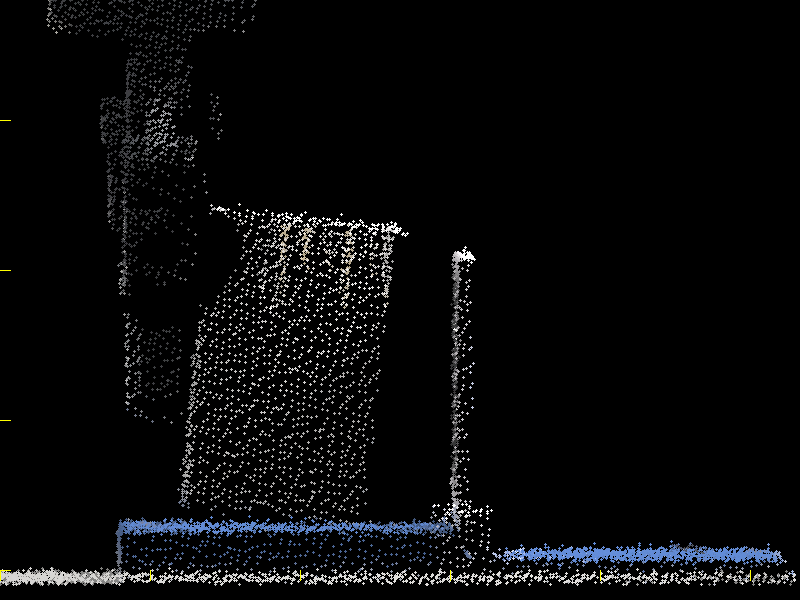

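```bash
python3 - <<'E'
from h import *
im=cv2.imread('pics/side1.png'); d=np.load('pics/side1.npy'); L=loc(cloud(d,camera_model('side')))
b=(abs(L[...,1]+9)<75)&(L[...,0]<-101+8)&(L[...,2]>45)&(L[...,2]<240)&(L[...,0]>-200)
P=L[b]-np.array([-131,-8.7,50.3])
P=P[(P[:,0]>-60)]
for z in range(0,130,8):
    q=P[(P[:,2]>=z)&(P[:,2]<z+8)]
    if len(q)>3:
        q=q[np.argsort(q[:,0])]; print(z,len(q),'x',q[0,0].round(),q[-3:,0].round(),'y at front',q[-3:,1].round(),'y range',q[:,1].min().round(),q[:,1].max().round())
E
```

```text
0 24 x -12.0 [ 9. 10. 38.] y at front [ 7.  5. 16.] y range -5.0 16.0
8 43 x -12.0 [10. 38. 38.] y at front [ 6. 18. 17.] y range -5.0 18.0
16 48 x -12.0 [38. 38. 38.] y at front [19. 19. 19.] y range -4.0 19.0
24 35 x -12.0 [38. 38. 38.] y at front [19. 19. 14.] y range -6.0 19.0
32 6 x -12.0 [-10.  37.  38.] y at front [ 8. 17. 15.] y range -8.0 17.0
40 28 x -14.0 [ 9. 38. 38.] y at front [33. 17. 16.] y range -24.0 33.0
48 40 x -14.0 [10. 37. 38.] y at front [36. 19. 17.] y range -28.0 39.0
56 38 x -17.0 [38. 38. 38.] y at front [19. 19. 19.] y range -41.0 45.0
64 85 x -18.0 [16. 17. 38.] y at front [16. 17. 19.] y range -45.0 52.0
72 55 x -18.0 [15. 15. 17.] y at front [18. 17. 16.] y range -14.0 58.0
80 90 x -18.0 [11. 13. 15.] y at front [59. 59. 19.] y range -12.0 63.0
88 152 x -20.0 [17. 19. 19.] y at front [18. 20. 18.] y range -17.0 63.0
96 126 x -20.0 [18. 18. 19.] y at front [19. 18. 15.] y range -12.0 53.0
104 94 x -20.0 [17. 17. 19.] y at front [16. 16. 11.] y range 3.0 43.0
112 67 x -12.0 [ 9. 10. 10.] y at front [37. 35. 33.] y range 18.0 43.0
120 57 x -33.0 [10. 12. 21.] y at front [36. 36. 29.] y range 15.0 39.0
128 156 x -37.0 [34. 34. 35.] y at front [16. 16. 14.] y range -6.0 40.0
```

The elevation shows that the gripper's linkage (x about -82, z about 118) touched the magazine's top edge before the fingertips reached it, so the magazine is tilted about 6°. I'll retreat slowly so it settles upright, then work out which heights of the gripper are clear.

```bash
python3 -m crank '[[[-0.0009,0.0004,0,0],[-0.0018,0.0008,0,0],[-0.0028,0.0011,0,0],[-0.0037,0.0015,0,0],[-0.0046,0.0018,0,0]]]' -
python3 -m crank '[[[-0.0009,0.0004,0,0],[-0.0018,0.0008,0,0],[-0.0028,0.0011,0,0],[-0.0037,0.0015,0,0],[-0.0046,0.0018,0,0]]]' -
python3 -m crank '[[[-0.0009,0.0004,0,0],[-0.0018,0.0008,0,0],[-0.0028,0.0011,0,0],[-0.0037,0.0015,0,0],[-0.0046,0.0018,0,0]]]' -
python3 an.py 4 side scene
```

```text
t: 3.77
tool_pos: [0.4558, -0.1293, 0.0513]
tool_rot: [0.3, 1.55, -0.3]
contact_force: [-1.1, -0.2, 0.0]
opening: 0.0
t: 4.18
tool_pos: [0.4513, -0.1275, 0.0513]
tool_rot: [0.3, 1.55, -0.3]
contact_force: [-0.5, 0.1, 0.1]
opening: -0.0001
t: 4.6
tool_pos: [0.4468, -0.1257, 0.0514]
tool_rot: [0.3, 1.55, -0.3]
contact_force: [0.4, -0.1, 0.7]
opening: 0.0003
4.6 [-110.69626962  -11.02769727   51.37678214] [ 0.41776964 -0.13920653  0.74692502]
```

View pics/elev_side4.png

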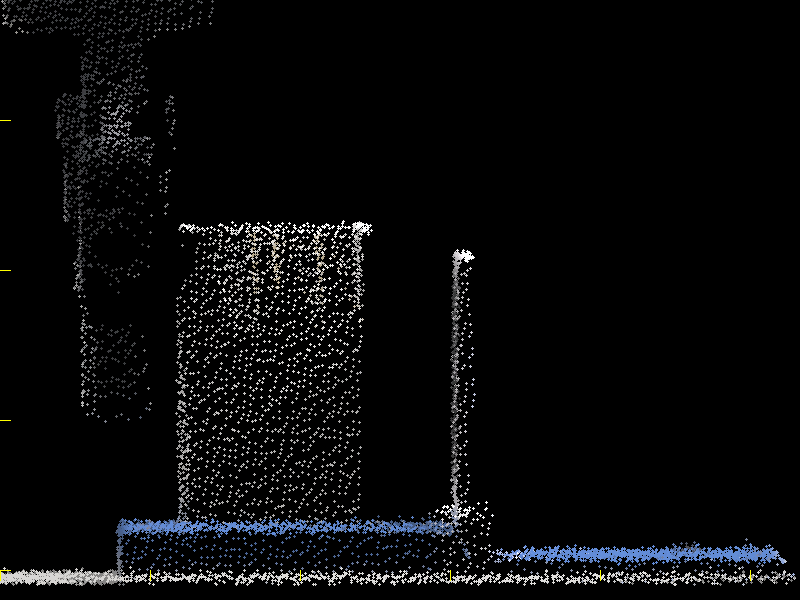

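```bash
python3 - <<'E'
from h import *
t=np.array([-110.7,-11.0,51.4])
P=[]
for n in ('side','scene'):
    L=np.load(f'pics/L{n}4.npy'); b=(abs(L[...,1]+11)<75)&(L[...,0]<-92)&(L[...,0]>-150)&(L[...,2]>47)&(L[...,2]<190)
    P.append(L[b]-t)
P=np.vstack(P)
for z in range(0,100,4):
    q=P[(P[:,2]>=z)&(P[:,2]<z+4)]
    if len(q)==0: continue
    s=''
    for y in range(-72,72,8):
        k=q[(q[:,1]>=y)&(q[:,1]<y+8),0]
        s+=f'{k.min():5.0f}' if len(k)>1 else '    .'
    print(f'{z:3d}',s)
print('y  ',''.join(f'{y:5d}' for y in range(-72,72,8)))
E
```

```text
0     .    .    .    .    .    .    .    .  -11  -12   -9    .    .    .    .    .    .    .
  4     .    .    .    .    .    .    .    .  -12  -12   -8    .    .    .    .    .    .    .
  8     .    .    .    .    .    .    .    .  -12  -12  -12    .    .    .    .    .    .    .
 12     .    .    .    .    .    .    .    .  -12  -12  -10    .    .    .    .    .    .    .
 16     .    .    .    .    .    .    .    .  -12  -12   -8    .    .    .    .    .    .    .
 20     .    .    .    .    .    .    .   -7  -12  -13  -11    .    .    .    .    .    .    .
 24     .    .    .    .    .    .    .  -11  -12  -12  -11    .    .    .    .    .    .    .
 28     .    .    .    .    .    .    .    .  -12  -12   -9    .    .    .    .    .    .    .
 32     .    .    .    .    .    .    .    .  -11  -12  -12    .    .    .    .    .    .    .
 36     .    .    .    .    .    .    .  -13  -13    .  -11    .    .    .    .    .    .    .
 40     .    .    .    .    .    .  -11  -13  -15  -14  -14    .    .    .    .    .    .    .
 44     .    .    .    .    .  -13  -13  -13  -14  -13  -
[... 667 characters left out ...]
  -17    .  -11  -13  -14    .    .
 76     .    .  -12  -13    .    .    .  -18  -18    .  -18  -18   -9    .  -13  -13  -11    .
 80     .    .  -13  -13    .    .    .  -18  -18    .  -18  -18  -11   -5  -12  -13  -13    .
 84     .  -12  -14  -13    .    .    .  -17  -18    .  -18  -17  -11    .  -13  -14  -14    .
 88     .  -12  -15    .    .    .    .  -19  -18  -12  -19  -19  -12  -11   -5  -12  -15    .
 92     .    .  -13    .    .    .    .  -20  -20    .  -20  -20  -12  -11   -5  -11  -12    .
 96     .    .    .    .    .    .    .  -20  -19    .  -20  -20  -12  -11   -8   -5    .    .
y     -72  -64  -56  -48  -40  -32  -24  -16   -8    0    8   16   24   32   40   48   56   64
```

```bash
python3 -m crank '[[[0,0,0.0085,0],[0,0,0.0085,0],[0.0014,-0.0006,0.0085,0],[0.0028,-0.0011,0.0085,0],[0.0042,-0.0017,0.0085,0]]]' -
python3 -m crank '[[[0.0014,-0.0006,0,0],[0.0028,-0.0011,0,0],[0.0042,-0.0017,0,0],[0.0056,-0.0022,0,0],[0.007,-0.0028,0,0]]]' -
python3 -m crank '[[[0.0014,-0.0006,0,0],[0.0028,-0.0011,0,0],[0.0042,-0.0017,0,0],[0.0056,-0.0022,0,0],[0.007,-0.0028,0,0]]]' -
python3 an.py 5 side
```

```text
t: 5.12
tool_pos: [0.4512, -0.1275, 0.0599]
tool_rot: [0.3, 1.55, -0.3]
contact_force: [-0.3, 0.4, -0.6]
opening: -0.0
t: 5.53
tool_pos: [0.4579, -0.1302, 0.0596]
tool_rot: [0.3, 1.551, -0.3]
contact_force: [-0.7, 0.5, 1.8]
opening: -0.0
t: 5.95
tool_pos: [0.465, -0.133, 0.0597]
tool_rot: [0.3, 1.55, -0.3]
contact_force: [-1.6, 1.1, 1.1]
opening: -0.0
5.95 [-91.11039254 -10.96364013  59.69508813] [-1.56329671  1.13545756  1.09827011]
```

View pics/elev_side5.png

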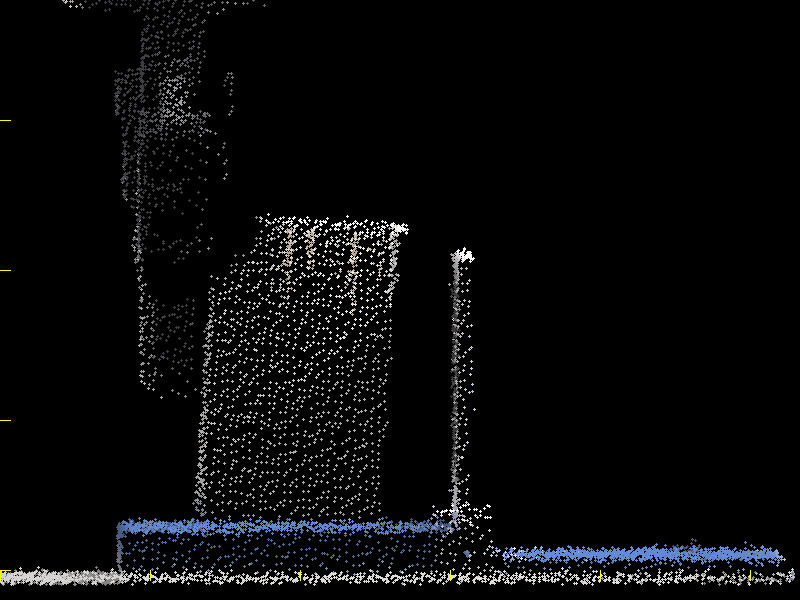

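The magazine now slides with only about 3° of tilt, and its front foot is at about -22 mm. I'll keep pushing.

```bash
python3 -m crank '[[[0.0014,-0.0006,0,0],[0.0028,-0.0011,0,0],[0.0042,-0.0017,0,0],[0.0056,-0.0022,0,0],[0.007,-0.0028,0,0]]]' -
python3 -m crank '[[[0.0014,-0.0006,0,0],[0.0028,-0.0011,0,0],[0.0042,-0.0017,0,0],[0.0056,-0.0022,0,0],[0.007,-0.0028,0,0]]]' -
python3 an.py 6 side
```

```text
t: 6.42
tool_pos: [0.4721, -0.1359, 0.0597]
tool_rot: [0.3, 1.55, -0.3]
contact_force: [-2.5, 1.3, -0.2]
opening: -0.0001
t: 6.83
tool_pos: [0.4791, -0.1387, 0.0598]
tool_rot: [0.3, 1.55, -0.3]
contact_force: [-1.2, 0.1, 0.4]
opening: 0.0005
6.8333 [-75.85421778 -10.97478074  59.77998719] [-1.19525257  0.12735253  0.35336314]
```

View pics/elev_side6.png

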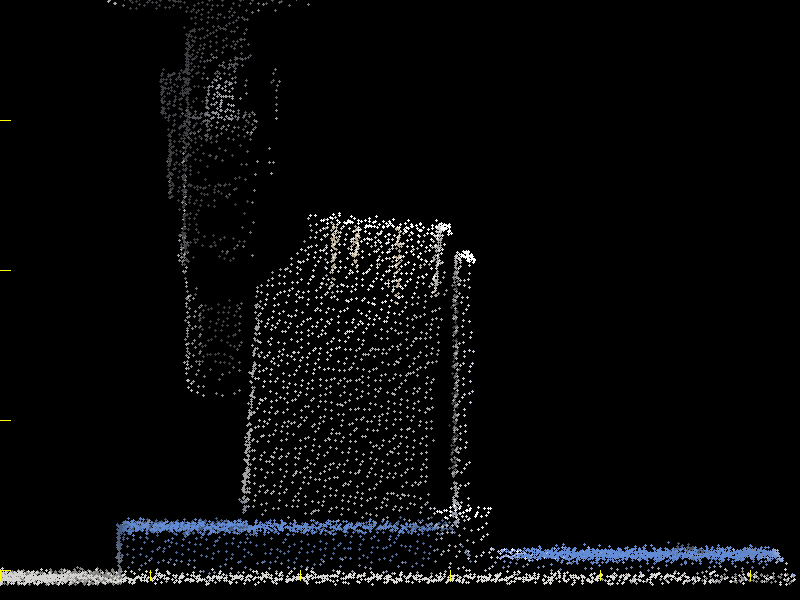

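```bash
python3 -m crank '[[[0.0014,-0.0006,0,0],[0.0028,-0.0011,0,0],[0.0042,-0.0017,0,0],[0.0056,-0.0022,0,0],[0.0065,-0.0026,0,0]]]' -
python3 -m crank '[[[0,0,0,0],[0,0,0,0]]]' -
python3 an.py 7 side scene
```

```text
t: 7.3
tool_pos: [0.4853, -0.141, 0.0595]
tool_rot: [0.3, 1.551, -0.3]
contact_force: [-3.3, 2.4, -0.6]
opening: -0.0001
t: 7.47
tool_pos: [0.4855, -0.1412, 0.0596]
tool_rot: [0.3, 1.55, -0.3]
contact_force: [-1.7, 1.2, -1.2]
opening: -0.0
7.4667 [-68.98442047 -10.96759166  59.63454097] [-1.71647345  1.15202124 -1.20645077]
```

View pics/elev_side7.png

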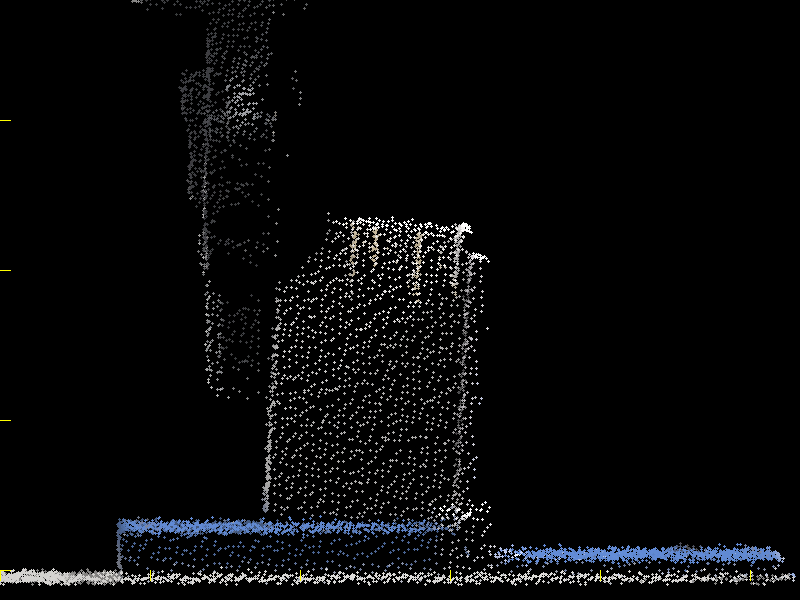

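View pics/side7c.png

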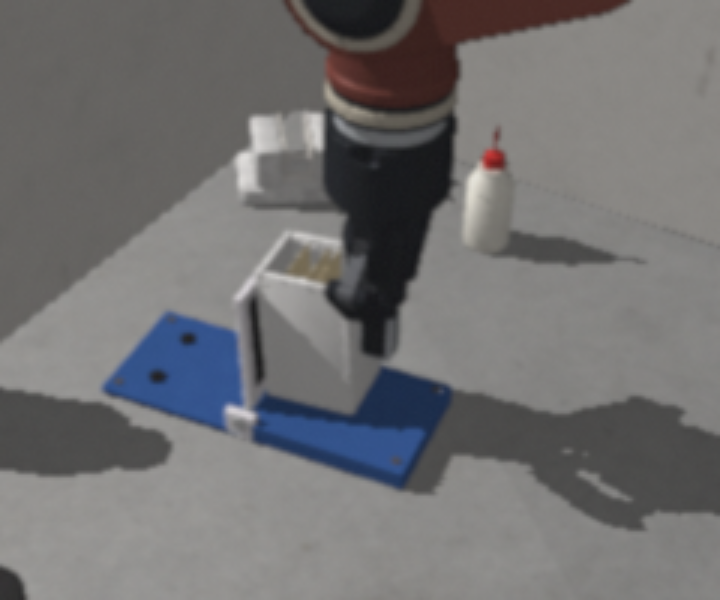

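```bash
cat > my.py <<'E'
from h import *
import sys
for n in ('scene','side'):
    L=np.load(f'pics/L{n}{sys.argv[1]}.npy'); im=cv2.imread(f'pics/{n}{sys.argv[1]}.png').max(2)
    b=(L[...,2]>111)&(L[...,2]<122)&(L[...,0]>-85)&(L[...,0]<15)&(abs(L[...,1])<55)&(im>90)
    q=L[b]; f=q[q[:,0]>-15]
    print(n,len(q),'y',np.percentile(q[:,1],[1,99]),'x',np.percentile(q[:,0],[1,99]),'front y',np.percentile(f[:,1],[1,99]))
    r=cv2.minAreaRect(q[:,:2].astype(np.float32)); print(r)
    b=(L[...,2]>28)&(L[...,2]<90)&(L[...,0]>-85)&(L[...,0]<10)&(abs(L[...,1])<55)&(im>90)
    q=L[b]; q=q[(q[:,0]<-8)&(q[:,0]>-55)]; print('sidewall y=ax+b',np.polyfit(q[:,0],q[:,1],1),len(q))
E
python3 my.py 7
```

```text
scene 88 y [-22.46488123  28.27072647] x [-80.78168621   7.65078301] front y [-17.34285104  13.02144715]
((-36.623291015625, -7.591442108154297), (88.79236602783203, 83.782958984375), 0.42552870512008667)
sidewall y=ax+b [ 0.02015601 12.81454455] 131
side 205 y [-44.78818476  13.64343526] x [-82.14194209   6.38939132] front y [-37.84085389  13.08057228]
((-38.36730194091797, -14.812583923339844), (95.47694396972656, 56.18345642089844), 7.37039041519165)
sidewall y=ax+b [-2.30743243e-03  1.13153612e+01] 544
```

The magazine's foot is against the plate, but its centre is at y of about -12.6 mm, so its far edge is only about 1.5 mm from a hinge cheek. I'll ease off, go round to its -y side, and nudge it low toward the middle line.

```bash
python3 -m crank '[[[-0.0009,0.0004,0,0],[-0.0018,0.0008,0,0],[-0.0028,0.0011,0,0],[-0.0037,0.0015,0,0],[-0.0046,0.0018,0,0]]]' -
python3 -m crank '[[[-0.0009,0.0004,0,0],[-0.0018,0.0008,0,0],[-0.0028,0.0011,0,0],[-0.0037,0.0015,0,0],[-0.0046,0.0018,0,0]]]' -
python3 -m crank '[[[-0.006,0.0024,0,0],[-0.012,0.005,0,0],[-0.02,0.008,0.02,0],[-0.025,0.01,0.05,0],[-0.025,0.01,0.085,0]]]' -
python3 - <<'E'
from h import *
o=get_obs(); print(o['q'],loc(o['tool_pos']),o['tool_pos'], wor(-30,-68))
E
python3 an.py 8 side scene; python3 my.py 8
```

```text
t: 7.98
tool_pos: [0.481, -0.1396, 0.0601]
tool_rot: [0.3, 1.549, -0.3]
contact_force: [0.3, 0.8, -1.2]
opening: 0.0001
t: 8.4
tool_pos: [0.4763, -0.1376, 0.0599]
tool_rot: [0.3, 1.55, -0.3]
contact_force: [-0.1, 0.1, 0.5]
opening: -0.0001
t: 8.82
tool_pos: [0.4481, -0.1262, 0.1429]
tool_rot: [0.302, 1.556, -0.299]
contact_force: [1.5, -0.7, 0.2]
opening: -0.0001
[-4.34481666e-01 -2.67791292e-01  2.05909011e+00 -3.51084562e-06
  1.35669641e+00 -1.62278774e+00] [-109.30092063  -10.90806232  142.92764901] [ 0.44811807 -0.12615299  0.14292765] [ 0.50040174 -0.20870323]
8.8167 [-109.30092063  -10.90806232  142.92764901] [ 1.47606476 -0.66449761  0.19886779]
scene 137 y [-35.82002596  13.04884411] x [-61.43599654   1.00760708] front y [-36.50708427  12.85314829]
((-30.093812942504883, -11.350467681884766), (49.346065521240234, 63.299461364746094), 88.84143829345703)
sidewall y=ax+b [ 0.10817416 12.48170898] 265
side 250 y [-38.37552875  13.30997743] x [-62.074818    -0.41935321] front y [-37.79981109  13.15443498]
((-30.68307113647461, -12.423500061035156), (63.18071746826172, 52.57058334350586), 0.6178712248802185)
sidewall y=ax+b [ 0.04021972 11.04285099] 575
```

View pics/elev_side8.png

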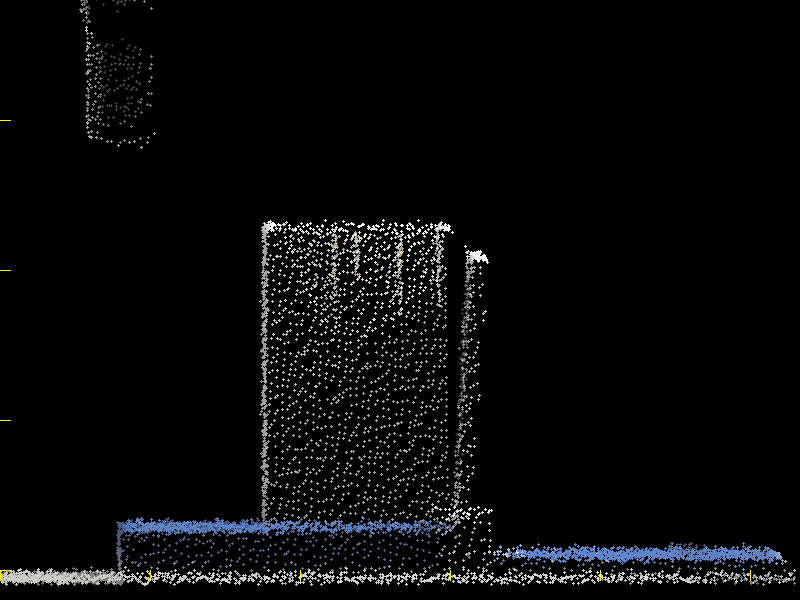

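```bash
python3 -m crank '[[[0.01,-0.018,0,-7],[0.02,-0.036,0,-14],[0.03,-0.054,0,-21],[0.04,-0.072,0,-28],[0.0515,-0.0845,0,-35]]]' -
python3 -m crank '[[[0,0,0,-7],[0,0,0,-14],[0,0,0,-21],[0,0,0,-28],[0,0,0,-35]]]' -
python3 -m crank '[[[0,0,0,-7],[0,0,0,-14],[0,0,0,-20],[0,0,0,-20]]]' -
python3 - <<'E'
from h import *
o=get_obs(); T=Rm(o['tool_rot']);print(o['q'],loc(o['tool_pos']),np.rad2deg(np.arctan2(T[1,1],T[0,1])))
E
```

```text
t: 9.33
tool_pos: [0.5025, -0.2131, 0.1442]
tool_rot: [0.779, 1.427, -0.78]
contact_force: [0.2, -0.1, 1.0]
opening: 0.0002
t: 9.75
tool_pos: [0.5021, -0.2118, 0.144]
tool_rot: [1.238, 1.191, -1.239]
contact_force: [0.3, -0.1, -0.0]
opening: 0.0003
t: 10.08
tool_pos: [0.5022, -0.2118, 0.1441]
tool_rot: [1.486, 1.003, -1.487]
contact_force: [-0.7, -0.7, 0.6]
opening: -0.0001
[-5.35627303e-01 -6.73736180e-02  1.88145466e+00  1.83001791e-05
  1.32843171e+00 -1.51504866e-01] [-27.21361809 -70.16752129 144.13093214] -22.00884252108482
```

```bash
python3 -m crank '[[[-0.003,0.001,-0.03,0],[-0.003,0.001,-0.06,0],[-0.003,0.001,-0.0845,0],[-0.003,0.001,-0.0845,0]]]' -
python3 -m crank '[[[0.0015,0.0037,0,0],[0.003,0.0074,0,0],[0.0045,0.0111,0,0],[0.0056,0.0139,0,0],[0.0056,0.0139,0,0]]]' -
python3 -m crank '[[[0.0006,0.0014,0,0],[0.0011,0.0028,0,0],[0.0017,0.0042,0,0],[0.0022,0.0056,0,0],[0.0028,0.007,0,0]]]' -
python3 -m crank '[[[0.0006,0.0014,0,0],[0.0011,0.0028,0,0],[0.0017,0.0042,0,0],[0.0022,0.0056,0,0],[0.0022,0.0056,0,0]]]' -
python3 an.py 9 side scene; python3 my.py 9
```

```text
t: 10.42
tool_pos: [0.4954, -0.2086, 0.0541]
tool_rot: [1.482, 1.016, -1.49]
contact_force: [-0.3, 0.4, -1.2]
opening: 0.0
t: 10.83
tool_pos: [0.5067, -0.1971, 0.062]
tool_rot: [1.485, 1.001, -1.482]
contact_force: [-0.3, 0.1, -0.1]
opening: -0.0005
t: 11.25
tool_pos: [0.5082, -0.1903, 0.0604]
tool_rot: [1.485, 1.003, -1.485]
contact_force: [-0.4, -1.5, 0.3]
opening: 0.0001
t: 11.67
tool_pos: [0.5105, -0.1846, 0.0604]
tool_rot: [1.485, 1.003, -1.485]
contact_force: [-0.5, -1.6, 1.0]
opening: -0.0001
11.6667 [-29.61819645 -41.8194412   60.3792324 ] [-0.45625402 -1.64984864  1.03452324]
scene 325 y [-29.73093485  24.16549181] x [-61.94971688   6.46296315] front y [-29.73324306  24.2492937 ]
((-27.404430389404297, -2.943012237548828), (76.7098388671875, 54.5250244140625), 0.6739863157272339)
sidewall y=ax+b [ 0.1489822  20.93845661] 232
side 339 y [-32.17295404  24.46218894] x [-62.53198092   0.09260495] front y [-30.46917543  24.51660227]
((-36.16798400878906, -13.327674865722656), (76.102783203125, 78.12637329101562), 3.3010566234588623)
sidewall y=ax+b [ 0.04767795 18.95554092] 542
```

View pics/side9c.png

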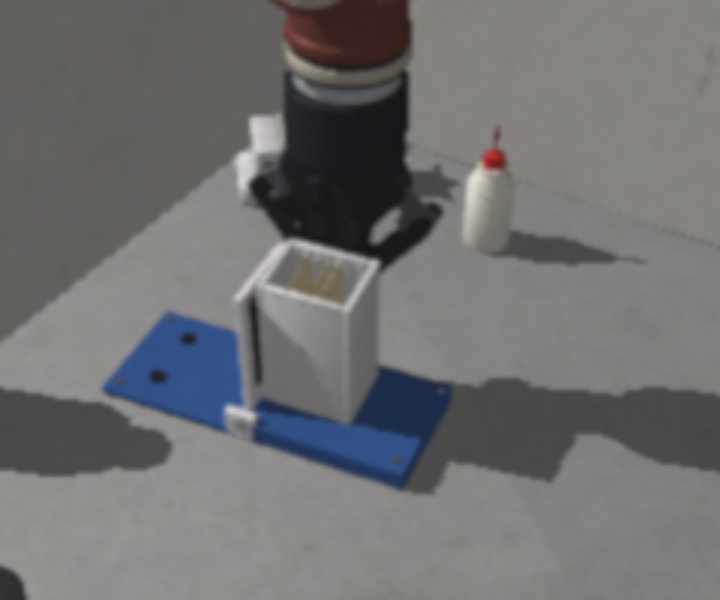

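View pics/scene9c.png

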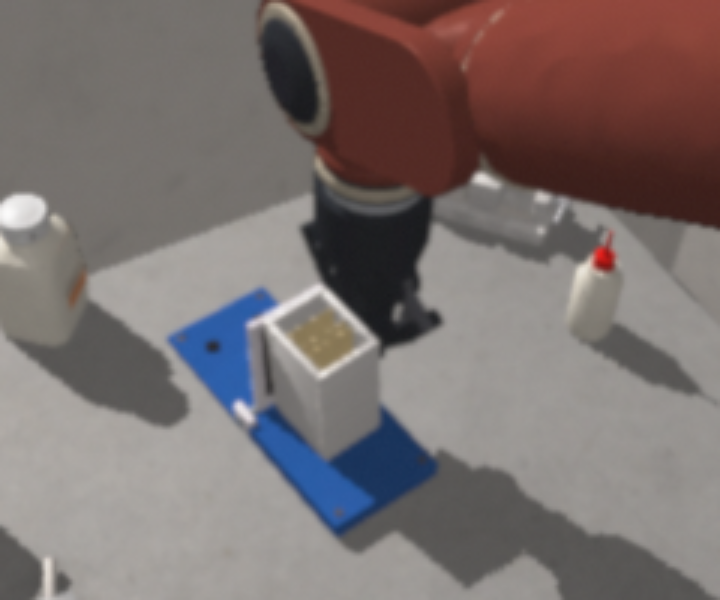

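The lateral slide is working: the foot has moved about 5 mm and the magazine has a small tilt. I'll push a little more, then ease back slowly.

```bash
python3 -m crank '[[[0.0005,0.0012,0,0],[0.001,0.0024,0,0],[0.0015,0.0037,0,0],[0.0018,0.0045,0,0],[0.0018,0.0045,0,0]]]' -
python3 -m crank '[[[-0.0004,-0.0009,0,0],[-0.0008,-0.0018,0,0],[-0.0011,-0.0028,0,0],[-0.0015,-0.0037,0,0],[-0.0018,-0.0046,0,0]]]' -
python3 -m crank '[[[-0.0004,-0.0009,0,0],[-0.0008,-0.0018,0,0],[-0.0011,-0.0028,0,0],[-0.0015,-0.0037,0,0],[-0.0018,-0.0046,0,0]]]' -
python3 -m crank '[[[-0.0008,-0.0018,0,0],[-0.0015,-0.0037,0,0],[-0.006,-0.014,0,0],[-0.006,-0.014,0.03,0],[-0.006,-0.014,0.07,0]]]' -
python3 an.py 10 side scene; python3 my.py 10
```

```text
t: 12.18
tool_pos: [0.5123, -0.1799, 0.0603]
tool_rot: [1.485, 1.003, -1.485]
contact_force: [-0.1, -1.9, 0.9]
opening: 0.0001
t: 12.6
tool_pos: [0.5102, -0.1847, 0.0601]
tool_rot: [1.485, 1.004, -1.485]
contact_force: [-0.3, -0.6, -1.1]
opening: -0.0003
t: 13.02
tool_pos: [0.5086, -0.1894, 0.0603]
tool_rot: [1.485, 1.003, -1.485]
contact_force: [-0.2, 0.4, -0.5]
opening: -0.0002
t: 13.43
tool_pos: [0.499, -0.2026, 0.1263]
tool_rot: [1.484, 1.012, -1.492]
contact_force: [-0.2, 0.5, -0.6]
opening: -0.0001
13.4333 [-33.54197665 -62.86951713 126.34777536] [-0.16247399  0.45166864 -0.55506991]
scene 232 y [-27.12675475  22.7011646 ] x [-61.92669153   1.24460799] front y [-26.71521135  22.78292083]
((-30.360137939453125, -2.223102569580078), (63.728538513183594, 50.50490951538086), 0.49140071868896484)
sidewall y=ax+b [ 0.04717485 19.9475509 ] 262
side 255 y [-29.33063378  23.1436319 ] x [-62.18083746  -0.37051339] front y [-27.45607325  23.13366644]
((-31.156719207763672, -3.3862953186035156), (54.233306884765625, 62.43818283081055), 89.74073791503906)
sidewall y=ax+b [1.98091690e-02 1.99898103e+01] 572
```

```bash
python3 -m crank '[[[-0.006,0,0.02,7],[-0.015,0.0,0.02,14],[-0.035,0.02,0.02,21],[-0.035,0.05,0.02,28],[-0.03,0.077,0.02,35]]]' -
python3 -m crank '[[[0,0,0,7],[0,0,0,14],[0,0,0,21],[0,0,0,28],[0,0,0,35]]]' -
python3 -m crank '[[[0,0,0,7],[0,0,0,14],[0,0,0,20],[0,0,0,20]]]' -
python3 - <<'E'
from h import *
o=get_obs(); T=Rm(o['tool_rot']);print(loc(o['tool_pos']),np.rad2deg(np.arctan2(T[1,1],T[0,1])))
E
```

```text
t: 13.95
tool_pos: [0.4713, -0.1264, 0.1501]
tool_rot: [1.037, 1.31, -1.037]
contact_force: [-0.3, 0.2, -0.4]
opening: 0.0001
t: 14.37
tool_pos: [0.4724, -0.1269, 0.1502]
tool_rot: [0.567, 1.495, -0.568]
contact_force: [0.1, -0.5, -0.6]
opening: 0.0004
t: 14.7
tool_pos: [0.4724, -0.1269, 0.1502]
tool_rot: [0.299, 1.55, -0.299]
contact_force: [1.1, 0.8, 0.6]
opening: 0.0001
[-86.44890076  -2.54108373 150.20302095] 68.15543411233436
```

```bash
python3 -m crank '[[[0,0,-0.02,0],[0,0,-0.049,0],[0.003,-0.0012,-0.049,0],[0.007,-0.0028,-0.049,0],[0.009,-0.0036,-0.049,0]]]' -
python3 -m crank '[[[0.0014,-0.0006,0,0],[0.003,-0.0012,0,0],[0.0043,-0.0017,0.0005,0],[0.006,-0.0024,0.0015,0],[0.008,-0.0032,0.003,0]]]' -
python3 an.py 11 side
```

```text
t: 15.12
tool_pos: [0.4826, -0.1306, 0.1023]
tool_rot: [0.301, 1.548, -0.301]
contact_force: [0.2, 0.2, -0.7]
opening: 0.0001
t: 15.53
tool_pos: [0.4897, -0.1331, 0.1048]
tool_rot: [0.3, 1.55, -0.3]
contact_force: [-1.3, -0.6, 1.1]
opening: 0.0002
15.5333 [-68.11849646  -1.88068497 104.77121233] [-1.34856434 -0.57451054  1.13005559]
```

View pics/elev_side11.png

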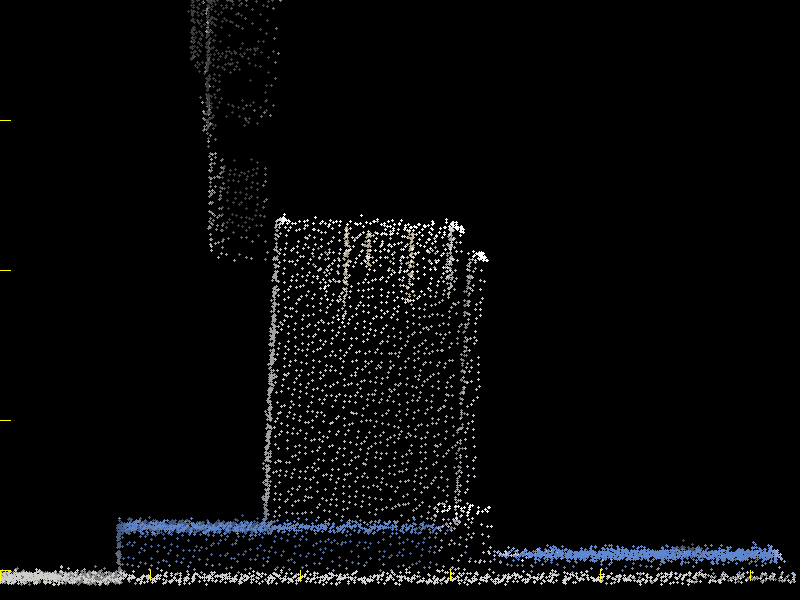

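The magazine is tipping cleanly. I'll continue along the arc.

```bash
python3 -m crank '[[[0.0025,-0.001,0.0015,0],[0.005,-0.002,0.003,0],[0.0076,-0.003,0.0043,0],[0.0102,-0.0041,0.0055,0],[0.0127,-0.0051,0.0066,0]]]' -
python3 -m crank '[[[0.0028,-0.0011,0.0012,0],[0.0056,-0.0022,0.0024,0],[0.0084,-0.0034,0.0036,0],[0.0113,-0.0045,0.0046,0],[0.0138,-0.0056,0.0054,0]]]' -
python3 an.py 12 side
```

```text
t: 16.0
tool_pos: [0.5027, -0.1383, 0.1115]
tool_rot: [0.3, 1.55, -0.3]
contact_force: [-3.9, 1.7, 5.4]
opening: 0.0002
t: 16.42
tool_pos: [0.5168, -0.1441, 0.1169]
tool_rot: [0.3, 1.549, -0.3]
contact_force: [-2.3, 2.2, 4.6]
opening: -0.0
16.4167 [-38.84354785  -1.93902786 116.90240962] [-2.26993493  2.17323106  4.60534625]
```

View pics/elev_side12.png

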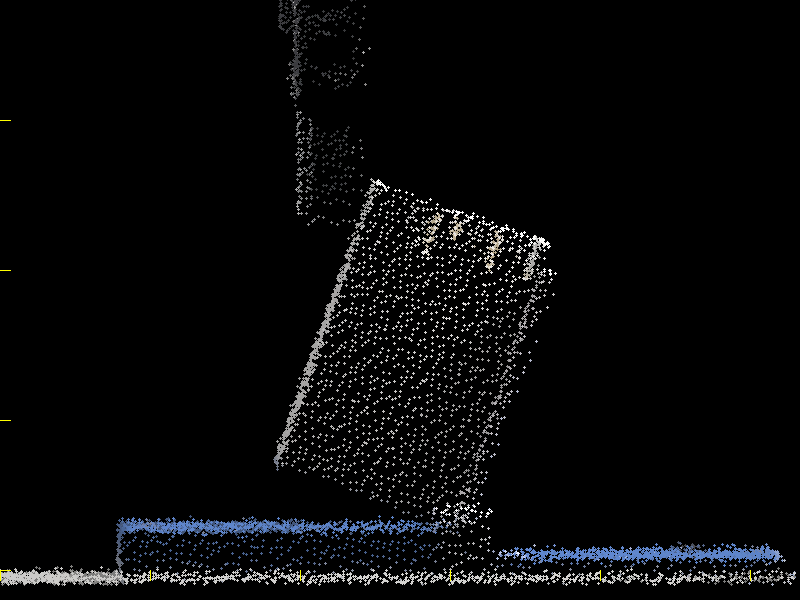

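```bash
python3 -m crank '[[[0.0027,-0.0011,0.0008,0],[0.0054,-0.0022,0.0016,0],[0.0081,-0.0033,0.0023,0],[0.0109,-0.0044,0.003,0],[0.0136,-0.0055,0.0035,0]]]' -
python3 -m crank '[[[0.0029,-0.0012,0.0003,0],[0.0058,-0.0023,0.0006,0],[0.0087,-0.0035,0.0008,0],[0.0116,-0.0047,0.0009,0],[0.0145,-0.0058,0.0009,0]]]' -
python3 an.py 13 side
```

```text
t: 16.88
tool_pos: [0.53, -0.1495, 0.1196]
tool_rot: [0.3, 1.55, -0.3]
contact_force: [-1.7, 1.1, 2.3]
opening: -0.0004
t: 17.3
tool_pos: [0.5446, -0.1553, 0.1207]
tool_rot: [0.3, 1.55, -0.3]
contact_force: [-2.0, 0.4, 2.9]
opening: -0.0001
17.3 [ -8.93188574  -1.985211   120.67780326] [-1.97980157  0.40860494  2.92352161]
```

View pics/elev_side13.png

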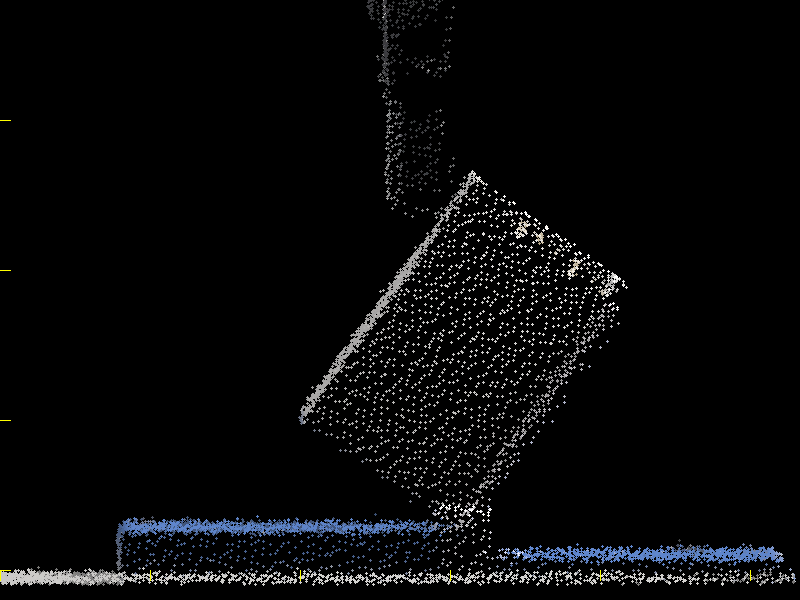

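```bash
python3 -m crank '[[[0.003,-0.0012,0.0001,0],[0.006,-0.0024,0,0],[0.009,-0.0036,-0.0002,0],[0.012,-0.0048,-0.0006,0],[0.015,-0.006,-0.0012,0]]]' -
python3 -m crank '[[[0.0028,-0.0011,-0.0006,0],[0.0057,-0.0023,-0.0013,0],[0.0085,-0.0034,-0.002,0],[0.0114,-0.0046,-0.0029,0],[0.0142,-0.0057,-0.0038,0]]]' -
python3 an.py 14 side
```

```text
t: 17.77
tool_pos: [0.5595, -0.1613, 0.1194]
tool_rot: [0.3, 1.55, -0.3]
contact_force: [-0.3, -0.1, 1.5]
opening: -0.0001
t: 18.18
tool_pos: [0.5739, -0.1671, 0.1159]
tool_rot: [0.3, 1.549, -0.3]
contact_force: [0.0, 0.5, 2.3]
opening: 0.0003
18.1833 [ 22.7110286   -1.95891745 115.86039789] [0.04487332 0.50262652 2.28630336]
```

View pics/elev_side14.png

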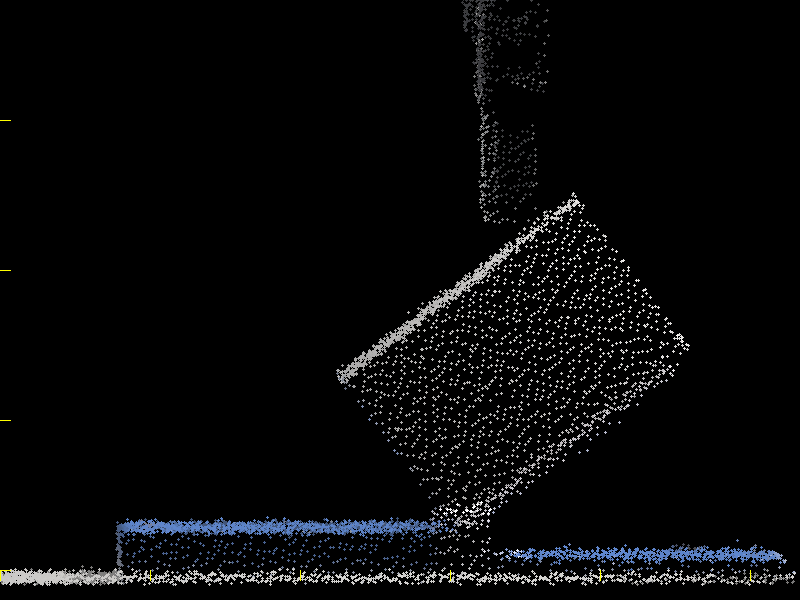

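```bash
python3 -m crank '[[[0.0027,-0.0011,-0.001,0],[0.0054,-0.0022,-0.0022,0],[0.0081,-0.0033,-0.0034,0],[0.0108,-0.0043,-0.0047,0],[0.0135,-0.0054,-0.0061,0]]]' -
python3 -m crank '[[[0.0025,-0.001,-0.0015,0],[0.005,-0.002,-0.003,0],[0.0075,-0.003,-0.0046,0],[0.01,-0.004,-0.0063,0],[0.0124,-0.005,-0.0081,0]]]' -
python3 an.py 15 side
```

```text
t: 18.65
tool_pos: [0.5875, -0.1725, 0.1098]
tool_rot: [0.3, 1.549, -0.3]
contact_force: [1.4, 0.3, 3.5]
opening: -0.0001
t: 19.07
tool_pos: [0.5995, -0.1773, 0.1012]
tool_rot: [0.3, 1.55, -0.3]
contact_force: [1.1, 0.7, 1.4]
opening: 0.0003
19.0667 [ 50.2008236   -1.88889555 101.16426413] [1.06433772 0.67763708 1.4109434 ]
```

View pics/elev_side15.png

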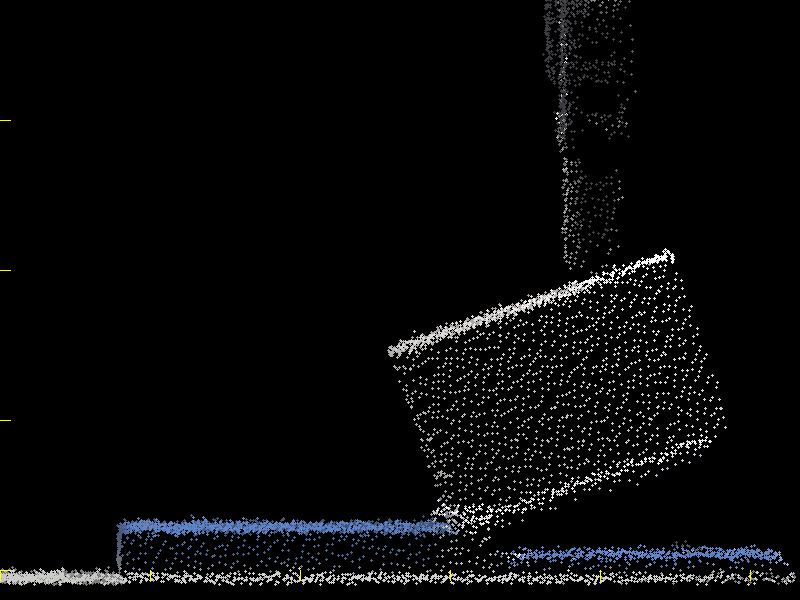

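```bash
python3 -m crank '[[[0.0023,-0.0009,-0.0018,0],[0.0046,-0.0018,-0.0037,0],[0.0069,-0.0028,-0.0056,0],[0.0092,-0.0037,-0.0076,0],[0.0115,-0.0046,-0.0096,0]]]' -
python3 -m crank '[[[0.0013,-0.0005,-0.0015,0],[0.0026,-0.001,-0.003,0],[0.0039,-0.0016,-0.0046,0],[0.0052,-0.0021,-0.0062,0],[0.006,-0.0024,-0.0074,0]]]' -
python3 an.py 16 side
```

```text
t: 19.53
tool_pos: [0.6108, -0.1818, 0.0914]
tool_rot: [0.3, 1.55, -0.3]
contact_force: [-0.6, 0.0, -0.5]
opening: -0.0003
t: 19.95
tool_pos: [0.6169, -0.1843, 0.0843]
tool_rot: [0.3, 1.55, -0.3]
contact_force: [1.1, 0.8, -0.4]
opening: -0.0001
19.95 [68.94910065 -1.9003478  84.29317326] [ 1.09580087  0.7535301  -0.37832853]
```

View pics/elev_side16.png

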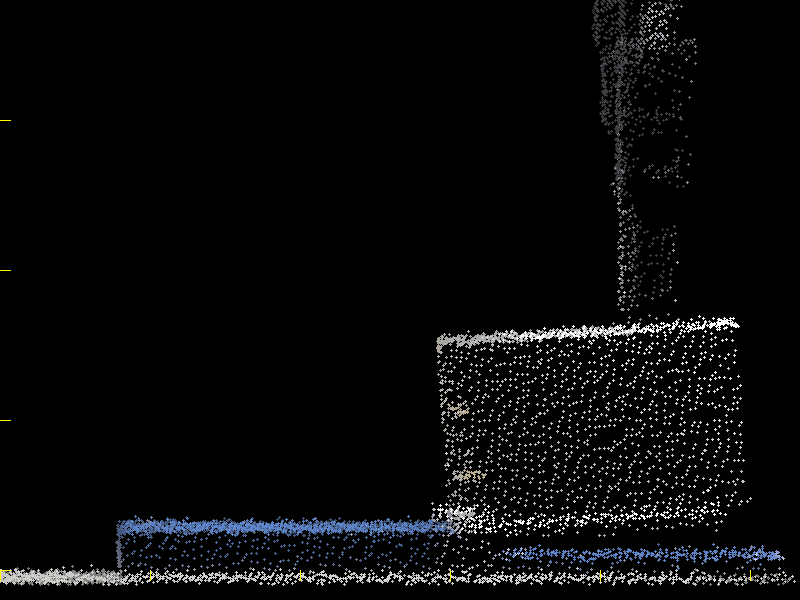

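```bash
python3 -m crank '[[[0,0,-0.001,0],[0,0,-0.002,0],[0,0,-0.003,0],[0,0,-0.004,0],[0,0,-0.005,0]]]' -
python3 -m crank '[[[0,0,-0.0005,0],[0,0,-0.001,0],[0,0,-0.001,0],[0,0,-0.001,0],[0,0,-0.001,0]]]' -
python3 an.py 17 side scene
```

```text
t: 20.42
tool_pos: [0.6168, -0.1842, 0.0794]
tool_rot: [0.3, 1.55, -0.3]
contact_force: [0.5, 0.1, -0.1]
opening: 0.0
t: 20.83
tool_pos: [0.6168, -0.1842, 0.0786]
tool_rot: [0.3, 1.55, -0.3]
contact_force: [-0.0, 0.4, -0.5]
opening: -0.0003
20.8333 [68.88763004 -1.86451446 78.56034222] [-0.03283263  0.43315786 -0.48496322]
```

View pics/elev_side17.png

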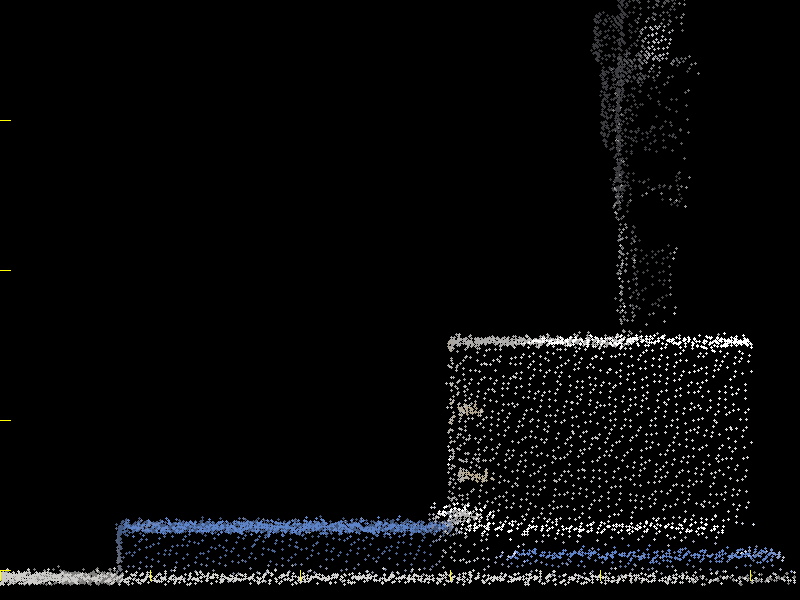

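The magazine lies level at x of about 0 to 100 mm. I'll lift the tool clear and verify.

```bash
python3 -m crank '[[[0,0,0.005,0],[0,0,0.02,0],[0,0,0.05,0],[0,0,0.08,0],[0,0,0.11,0]]]' -
python3 -m crank '[[[-0.03,0.012,0.02,0],[-0.06,0.024,0.03,0],[-0.09,0.036,0.03,0],[-0.12,0.048,0.03,0],[-0.12,0.048,0.03,0]]]' -
python3 an.py 18 side scene
python3 - <<'E'
from h import *
for n in ('side','scene'):
    L=np.load(f'pics/L{n}18.npy'); b=(L[...,2]>70)&(L[...,2]<85)&(L[...,0]>-20)&(L[...,0]<115)&(abs(L[...,1])<40)
    q=L[b]; A=np.c_[q[:,:2],np.ones(len(q))]; c=np.linalg.lstsq(A,q[:,2],rcond=None)[0]
    print(n,'slopes',c[:2],'z mean',q[:,2].mean(),cv2.minAreaRect(q[:,:2].astype(np.float32)))
    W0=cloud(np.load(f'pics/{n}0.npy'),camera_model(n)); W1=cloud(np.load(f'pics/{n}18.npy'),camera_model(n))
    for nm,(u,v) in ({'oiler':(377,200),'jar':(160,265),'clips':(245,330),'hb':(289,355)} if n=='scene' else {'oiler':(343,170),'clips':(306,318),'hb':(367,328)}).items(): print(nm,W0[v,u]-W1[v,u])
E
```

```text
t: 21.35
tool_pos: [0.6167, -0.1842, 0.191]
tool_rot: [0.3, 1.549, -0.3]
contact_force: [-0.3, 0.1, 0.7]
opening: -0.0
t: 21.77
tool_pos: [0.4927, -0.1342, 0.2188]
tool_rot: [0.3, 1.552, -0.299]
contact_force: [0.6, -0.3, -1.5]
opening: 0.0
21.7667 [-64.92489094  -1.69967514 218.84354104] [ 0.55273504 -0.30578754 -1.47277644]
side slopes [ 0.00043804 -0.03142968] z mean 75.77860071093883 ((49.63661193847656, -3.0979080200195312), (53.73881530761719, 101.32699584960938), 89.05249786376953)
oiler [-0.00014746 -0.00120263 -0.00082595]
clips [9.48656244e-06 1.98905171e-04 2.65565110e-04]
hb [-0.00043496 -0.00160667 -0.00221479]
scene slopes [ 1.42057961e-05 -7.52010236e-03] z mean 75.70381243472252 ((50.043453216552734, -2.1839656829833984), (51.62753677368164, 101.87934112548828), 89.88323211669922)
oiler [ 1.44630320e-05 -6.07917096e-05 -6.70008233e-05]
jar [ 7.58398901e-05 -4.44798667e-05 -1.21156180e-04]
clips [ 0.00075944 -0.00080541 -0.00239441]
hb [-0.00037901  0.00067284  0.00198154]
```

View pics/side18c.png

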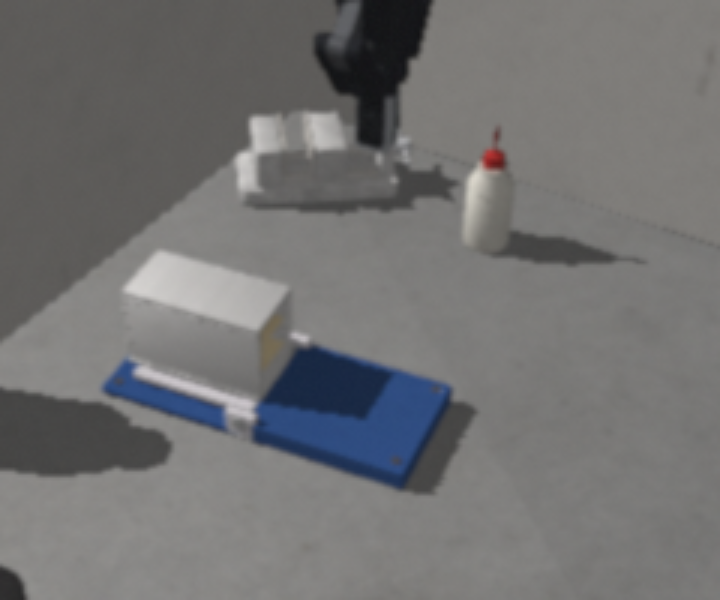

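```bash
python3 -c "
from station import *
print(finish_job())"
```

```text
the job is handed in; nothing more can be done
None
```

The magazine now lies level on the folded-down plate. The job is handed in, at about 22 s of the 48 s allowed. No verdict was reported, so the results below are my own measurements.

**What I did**
- **Push to the plate:** I pushed the magazine low with shut fingertips until its foot met the plate.
- **Early hitch:** On the first push the gripper's linkage touched the magazine's top edge and tilted it about 6°. I backed off slowly, it settled upright, and I pushed again with the tool about 9 mm higher. That worked, with only about 3° of tilt.
- **Sideways nudge:** The magazine was 12 mm off the stand's middle line and close to a hinge cheek. I nudged it from the side to about 3 mm off.
- **Tip and lower:** I tipped it from high up and followed it down along an arc. Readings after each move stayed below about 7 N. It settled over the last few degrees by itself.

**Last checks**

| Check | Measured | Needed |
|---|---|---|
| Base centre past the hinge line | 48–50 mm | 30–70 mm |
| Base centre off the middle line | 2–3 mm | within 20 mm |
| Base height | about 14 mm | 11–22 mm |
| Length along the stand | within about 0.02 rad | within 0.3 rad |
| Bystanders moved | no shift seen; readings agree to 3 mm | within 20 mm |

- **Level:** The slope along the stand's length is about 0. Across it, the two cameras disagreed: 0.008 rad from the scene camera and 0.03 rad from the side camera, both inside the 0.08 limit.
- **Plate angle:** I did not measure this directly at the end. I judged the plate flat because the magazine on it is level and at the right height.
- **Flux jar:** I compared its position in the scene view only.
- **Tool:** It was clear of everything when I handed in.

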